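Show a reagent bottle's label to the inventory camera

TASK

The lab is being packed and every bottle is logged first: take the square bottle out of the partitioned carton and hold it up in front of the inventory camera, with the middle of its label 15 cm straight out from the lens, square to the lens (lean the bottle back as far as the camera looks down), cap end up in the picture. Leave the round bottles standing in their cells and do not bump the camera. Finish while still holding the bottle there, quite still, in the gripper alone, for the picture to be taken.

Things in the scene. Friction and masses are not known exactly. Their poses are not given: they have to be found in the camera images.
- square_bottle_center (a point): Middle of the one square bottle, amber glass, upright, 112 mm tall, 0.14 to 0.28 kg: body 48 x 48 mm and 70 mm high, narrower shoulder and neck, round ribbed screw cap 38 mm across, 24 mm high. Point on the axis, 56 mm above the base; the cap spans 32 to 56 mm above it. Axes: z up to the cap, x out of the labelled face. In any of 5 cells, label turned up to 75 deg either side of world +x.
- square_bottle_label (a point): Middle of the square bottle's white paper label (36 wide, 46 mm high, bar code in its upper half), on one flat face: 24 mm out from the bottle's axis along its x, 44 mm above the base, so 12 mm below the bottle's middle. Axes as the bottle: x straight out of the label, z to the cap.
- camera_focus (a point): Where the label's middle is wanted: in the air on the lens axis, 150 mm out from the front of the lens. Axes are the camera's: x from here straight at the lens (the camera looks along -x, slanting down 0.12 to 0.45 rad), y level, z up in the picture. The bottle is right when its axes agree with these and its label's middle is here.
- camera_lens (a point): Middle of the front of the camera's lens, 150 mm from the focus point along its +x; same axes.
- camera_stand: Inventory camera, fixed to the bench. Origin on the bench 250 mm before the middle of its grey base (130 x 105 x 14 mm), z up; the camera faces -x, roughly to the robot. At x = 285 mm a steel post 359 mm high; white head 70 x 60 x 46 mm with black lens and 62 mm ring light, in a yoke, its stiff tilt axis (leave it alone) at x = 225, z = 310 mm; the lens front is 75 mm before that axis.
- carton: Open cardboard carton 180 (x) x 266 (y) x 50 mm high, fixed, origin under its middle; 4 mm walls, partitions and floor, partitions as high as the walls. 2 by 3 cells 84 mm wide, centres at x = +-44 mm, y = -87, 0, 87 mm. A bottle in each cell but the one at x = +44, y = +87, which is empty.
- round_bottle1_center (a point): Middle (half-way up, on the axis) of a round amber bottle that stays in its cell: 56 mm across, 105 mm tall, 0.17 kg, paper band round it, orange ribbed cap 45 mm across at the top; point 52.5 mm above its base, z up.
- round_bottle2_center (a point): Middle (half-way up, on the axis) of a round amber bottle that stays in its cell: 56 mm across, 105 mm tall, 0.17 kg, paper band round it, orange ribbed cap 45 mm across at the top; point 52.5 mm above its base, z up.
- round_bottle3_center (a point): Middle (half-way up, on the axis) of a round amber bottle that stays in its cell: 56 mm across, 105 mm tall, 0.17 kg, paper band round it, orange ribbed cap 45 mm across at the top; point 52.5 mm above its base, z up.
- round_bottle4_center (a point): Middle (half-way up, on the axis) of a round amber bottle that stays in its cell: 56 mm across, 105 mm tall, 0.17 kg, paper band round it, orange ribbed cap 45 mm across at the top; point 52.5 mm above its base, z up.
There are look-alikes about, which are no part of the job. What is shaped like the part that bears square_bottle_center but purple or red is not meant. What is shaped like the part that bears round_bottle4_center but black or pink is not meant.

How it is judged:
On the way:
1. the square bottle is lifted clear of its cell in the gripper (its middle more than 130 mm above the bench) (contact force between the fingers and square_bottle above 1 N and contact force between square_bottle and carton below 0.1 N and height (world z) of square_bottle_center above 0.13 m), for 0.1 s.
At the end, for the whole second after the job is handed in: Held still by the fingers alone, middle over 130 mm up; label middle within 30 mm of the focus, bottle x and z axes within 0.2 rad of the camera's, label facing the lens, cap end up; nothing touches carton or camera; round bottles within 30 mm of their start and upright within 0.2 rad (all of step 1 and contact force between square_bottle and camera_stand below 0.1 N and distance between square_bottle_label and camera_focus below 0.03 m and angle between the x axis of square_bottle_label and the x axis of camera_focus, either way round below 0.2 rad and angle between the z axis of square_bottle_label and the z axis of camera_focus, either way round below 0.2 rad and x of camera_lens in the frame of square_bottle_label above 0.08 m and angle between square_bottle_center's own z axis and vertical below 1 rad and linear speed of square_bottle below 0.02 m/s and angular speed of square_bottle below 0.1 rad/s and distance of each of round_bottle1_center, round_bottle2_center, round_bottle3_center, round_bottle4_center from where it was at the start of the episode below 0.03 m and angle between each of round_bottle1_center, round_bottle2_center, round_bottle3_center, round_bottle4_center's own z axis and vertical below 0.2 rad); the arm keeps its last pose, push and grip.
It fails at once if the camera or its stand is bumped (more than 2 N) (contact force between camera_stand and anything else above 2 N).
It fails at once if a round bottle is tipped (more than 0.4 rad) or shoved out of its place (more than 40 mm) (angle between any of round_bottle1_center, round_bottle2_center, round_bottle3_center, round_bottle4_center's own z axis and vertical above 0.4 rad or distance of any of round_bottle1_center, round_bottle2_center, round_bottle3_center, round_bottle4_center from where it was at the start of the episode above 0.04 m).
It also fails if it takes over 32 s, if anything falls off the work surface, if the arm or the gripper's body presses on something with over 40 N, if the wrist force passes 120 N, or if a joint passes its speed limit or range.

ROBOT

A 6-joint arm with a two-finger parallel gripper is mounted at the origin on the work surface. World frame = base frame: x ahead of the robot, y to its left, z up, the work surface at z = 0. Lengths are in m, angles in rad, forces in N, time in s.
With the tool pointing down it reaches from about 0.425 to 0.95 m from the base axis. Payload 3.5 kg.
Tool frame: the origin (TCP) lies on the centre line of the jaws, within the pads' length; the fingertips stand 11 mm ahead of it and the grasp point (between the pads) lies 8 mm behind it; y points along the fingers, x is the direction in which the jaws open and shut, and the axes are right-handed (so a half turn about y gives the same grasp; the last joint's range is limited). The gripper opens to 85 mm and grips with 20 to 120 N. Pads are 22 mm wide; open, the fingers measure 114 mm over their backs; the gripper's body (76 mm by 85 mm) begins 54 mm behind the grasp point. The pads swing forward as they close: fully open they stand 13 mm farther back than shut.
Start: joints at [1.087, 0.286, 1.577, -0, 1.279, -0.15], TCP at [0.221, 0.638, 0.219] pointing down, gripper open.
Joint ranges: [-2.77, 2.77], [-0.9, 2.22], [0.21, 2.48], [-1.53, 4.67], [0.24, 2.81], [-2.84, 2.84]. Speed limits (rad/s): [2.79, 2.79, 3.14, 3.14, 3.14, 3.14].

INTERFACE

Orientations are given as a unit quaternion [x, y, z, w].
In Python, from plant import get_state, read_camera, sign_off gives the robot as it stands.
- The arm moves only by the shell command python3 -m inch 'ROWS' [FORCE]. ROWS is JSON, a list of rows, each an object of numbers: "ax", "ay", "az": the turn, a rotation vector about the tool's x, y, z in rad; "x", "y", "z": the shift along the tool's x, y, z in mm; "hand": the closure, from -1 (fully open) to 1 (shut). In form: [{"ax": .., "ay": .., "az": .., "x": .., "y": .., "z": .., "hand": ..}, ...]. A call has 1 to 5 rows; each row shifts and turns the commanded pose from where the row before left it, along the tool's axes as they then stand; what a row does not reach is not made up. A row lasts 1/12 s, in which the tool goes at most 41.7 mm and 7.16 degrees, less where a joint would pass 70% of its speed; a pose out of reach is approached as far as the arm can. A call with a gripper value outside its range is refused whole. The fingers move at their own pace and stop on an object; FORCE is the grip in N (left out, the last holds). Time passes only in rows, so rows that do not move let the fingers close. It gives the time, the measured TCP pose, the force and the opening at its end, in the units of the state.
- get_state(): the state, without advancing time (a new reading comes with each control period).
- read_camera(name): name is "scene" or "top"; returns a dict with "img" (420x560x3 uint8, red, green, blue), "fov_y" (degrees; the focal length in pixels is half the picture's height over the tangent of half this angle, whatever the lens; pixels are square), "cx", "cy" (the principal point, pixels), "distortion" ([k1, k2, p1, p2, k3] as OpenCV has them; the pictures are not rectified), "T" (4x4, takes a point from camera to world coordinates). Camera axes: x right, y down, z forward; pixel columns grow to the right and rows downward; lengths in m; the calibration is good to about 2 mm. A picture is of the moment at which its call begins. There is no depth.
- sign_off(): hands the job in, once; it reports no verdict.
The state is a dict: "time": time; "qpos": joint angles; "dq": joint speeds; "joint_efforts": joint torques, N m; "eef_pos": TCP position; "tcp_rot": TCP orientation; "contact_force": force on the tool from outside, world axes, zero at the start; "wrist_torque": the same for the moment, N m; "opening": opening from 0.0 (shut) to 1.0 (fully open).
Only numpy, scipy, OpenCV 4.12 (cv2) and the standard library are available. Lean on these libraries where they do the work, as an engineer would, in place of code of your own. Each camera call takes 0.05 s, during which the arm holds its last target. There are 200 camera calls.

## Working session

There is one attempt and no reset: what is moved stays moved. The work goes in short steps, Python scripts to look and compute and a shell command to move; the robot and the scene stay as the last step left them, time stands still between calls to the robot, and variables do not carry over. Pictures are saved under pics/ and viewed, about 8 in all and at most 12, crops included, and the job is handed in when it is done.

```bash
ls; mkdir -p pics; python3 - <<'E'
from plant import get_state, read_camera
import cv2,numpy as np,pickle
s=get_state(); print({k:np.round(v,3).tolist() for k,v in s.items()})
for n in("scene","top"):
    c=read_camera(n); pickle.dump(c,open(n+'.pkl','wb'))
    cv2.imwrite(f'pics/{n}0.png',cv2.cvtColor(c['img'],cv2.COLOR_RGB2BGR))
    print(n,c['fov_y'],c['cx'],c['cy'],c['distortion'],np.round(c['T'],3).tolist())
E
```

```text
pics
{'time': 0.0, 'qpos': [1.087, 0.287, 1.578, 0.0, 1.279, -0.15], 'dq': [0.001, 0.001, -0.0, -0.001, 0.0, 0.0], 'joint_efforts': [-0.0, -40.601, -29.262, -0.0, 0.006, 0.0], 'eef_pos': [0.221, 0.637, 0.218], 'tcp_rot': [0.576, 0.409, -0.411, -0.576], 'contact_force': [0.655, 0.286, 0.48], 'wrist_torque': [0.02, -0.014, -0.034], 'opening': 1.0}
scene 43.95933294500381 285.2650816159515 213.5029790392136 [-0.05176045  0.          0.          0.          0.        ] [[0.755, 0.437, -0.489, 1.14], [0.655, -0.504, 0.562, -0.706], [-0.001, -0.745, -0.667, 1.02], [0.0, 0.0, 0.0, 1.0]]
top 53.65718391266613 278.57563807725774 209.06002827682974 [-0.10696652  0.          0.          0.          0.        ] [[0.002, -0.984, 0.18, 0.341], [-1.0, -0.005, -0.016, -0.01], [0.017, -0.18, -0.984, 1.224], [0.0, 0.0, 0.0, 1.0]]
```

View pics/scene0.png

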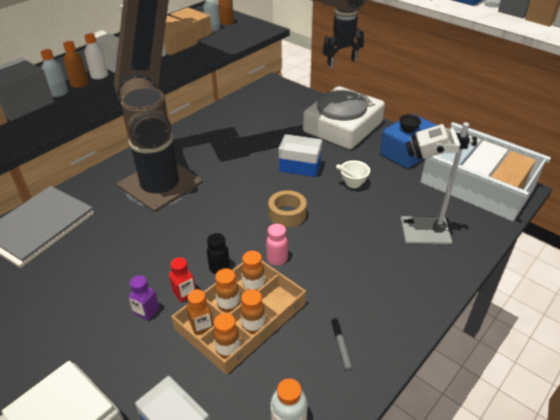

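View pics/top0.png

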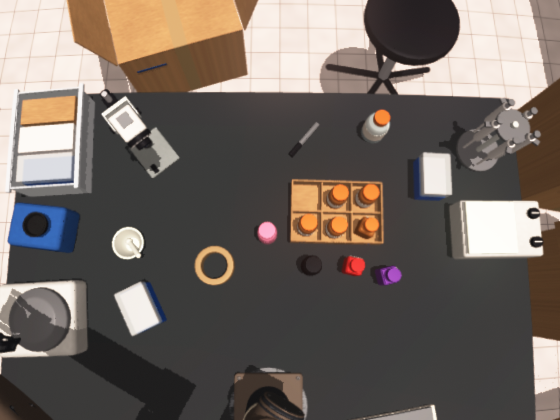

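The square bottle is the carton's near-right one: scene (200,315), top (370,227). The camera stand is at scene (430,140)–(427,230) and top (105–175, 95–175). I'll zoom in on both.

```bash
cat > h.py <<'E'
import cv2,numpy as np,pickle
from plant import get_state, read_camera
def K(c):
    h=c['img'].shape[0]; f=h/2/np.tan(np.radians(c['fov_y'])/2)
    return np.array([[f,0,c['cx']],[0,f,c['cy']],[0,0,1]])
def ray(c,p):
    u=cv2.undistortPoints(np.array([[p]],float),K(c),np.array(c['distortion']))[0,0]
    T=np.array(c['T']); d=T[:3,:3]@[u[0],u[1],1]; return T[:3,3],d/np.linalg.norm(d)
def plane(c,p,z):
    o,d=ray(c,p); return o+d*(z-o[2])/d[2]
def tri(c1,p1,c2,p2):
    o1,d1=ray(c1,p1);o2,d2=ray(c2,p2)
    t=np.linalg.lstsq(np.c_[d1,-d2],o2-o1,rcond=None)[0]
    a,b=o1+t[0]*d1,o2+t[1]*d2; return (a+b)/2,np.linalg.norm(a-b)
def proj(c,P):
    T=np.linalg.inv(np.array(c['T'])); P=np.atleast_2d(np.array(P,float))
    return cv2.projectPoints(P,cv2.Rodrigues(T[:3,:3])[0],T[:3,3],K(c),np.array(c['distortion']))[0][:,0]
def crop(c,x,y,w,h,k):
    im=cv2.cvtColor(c['img'],cv2.COLOR_RGB2BGR)[y:y+h,x:x+w]
    return cv2.resize(im,None,fx=k,fy=k,interpolation=cv2.INTER_CUBIC)
def load(): return [pickle.load(open(n+'.pkl','rb')) for n in('scene','top')]
E
python3 - <<'E'
from h import *
s,t=load()
a=crop(s,170,270,80,60,5);b=crop(s,395,115,100,75,4)
c=crop(t,285,175,100,75,4);d=crop(t,90,80,100,75,4)
cv2.imwrite('pics/z1.png',np.vstack([np.hstack([a,b]),np.hstack([c,d])]))
# carton cell check
for p in [(370,227)]: print(plane(t,p,.116))
E
```

```text
[ 0.49500217 -0.27643928  0.116     ]
```

View pics/z1.png

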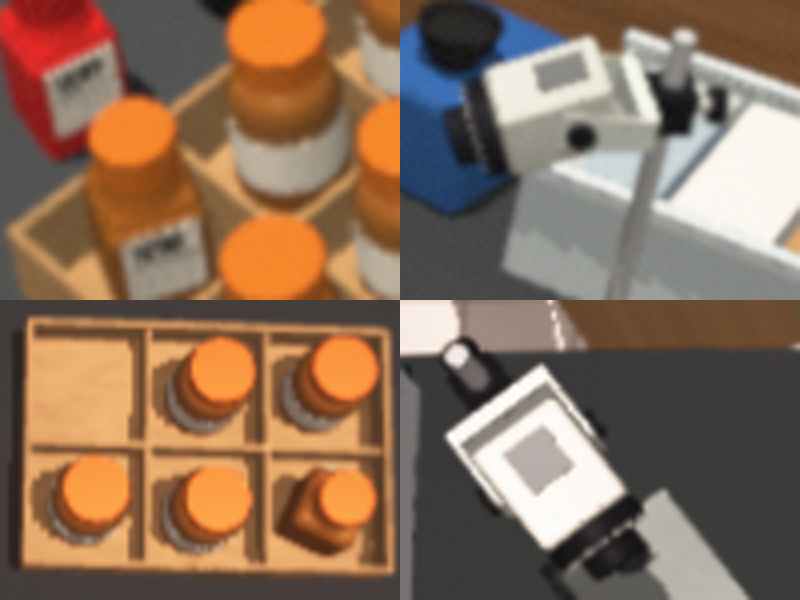

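```bash
python3 - <<'E'
from h import *
s,t=load()
# label top corners at z=.071
L,R=plane(s,(194.2,320),.071),plane(s,(210.6,313.4),.071)
d=R-L; print('label',L,R,np.linalg.norm(d),'normal yaw',np.arctan2(-d[0],d[1]))
# cap top centre by mask
for c,box,n in((s,(188,288,210,302),'s'),(t,(360,214,384,240),'t')):
    x0,y0,x1,y1=box; im=c['img'][y0:y1,x0:x1]; hsv=cv2.cvtColor(im,cv2.COLOR_RGB2HSV)
    m=((hsv[...,0]<16)&(hsv[...,1]>150)&(hsv[...,2]>215))
    m=m.astype(np.uint8); k,lab,st,ce=cv2.connectedComponentsWithStats(m); i=1+st[1:,4].argmax()
    print(n,ce[i]+[x0,y0],st[i],plane(c,ce[i]+[x0,y0],.116))
print('post',plane(s,(465.8,124.5),.359),plane(t,(104.3,94.3),.359))
print('lens',tri(s,(409.3,148.8),t,(146.3,145)))
a=crop(s,185,305,50,38,8);b=crop(s,390,205,80,60,5)
c=crop(t,340,205,50,38,8);d=crop(t,115,115,80,60,5)
a,b,c,d=[cv2.resize(i,(400,300)) for i in(a,b,c,d)]
cv2.imwrite('pics/z2.png',np.vstack([np.hstack([a,b]),np.hstack([c,d])]))
# carton corners (crop px->full)
for p in((27,320),(392,328),(397,572),(23,567)): print('carton',plane(t,(p[0]/4+285,(p[1]-300)/4+175),.05))
E
```

```text
label [ 0.52513531 -0.30804512  0.071     ] [ 0.5393631  -0.27136145  0.071     ] 0.03934617094727695 normal yaw -0.3699892120413871
s [195.85714286 295.71428571] [  0   2  17  12 161] [ 0.50743552 -0.28016105  0.116     ]
t [371.58108108 223.76351351] [  5   3  14  14 148] [ 0.50390013 -0.281127    0.116     ]
post [0.77262261 0.37201442 0.359     ] [0.76330143 0.37456025 0.359     ]
lens (array([0.67173974, 0.29603513, 0.28040766]), np.float64(0.009448797353264853))
carton [ 0.64174424 -0.06722737  0.05      ]
carton [ 0.63792519 -0.33634725  0.05      ]
carton [ 0.45797341 -0.33218125  0.05      ]
carton [ 0.46126014 -0.06369962  0.05      ]
```

View pics/z2.png

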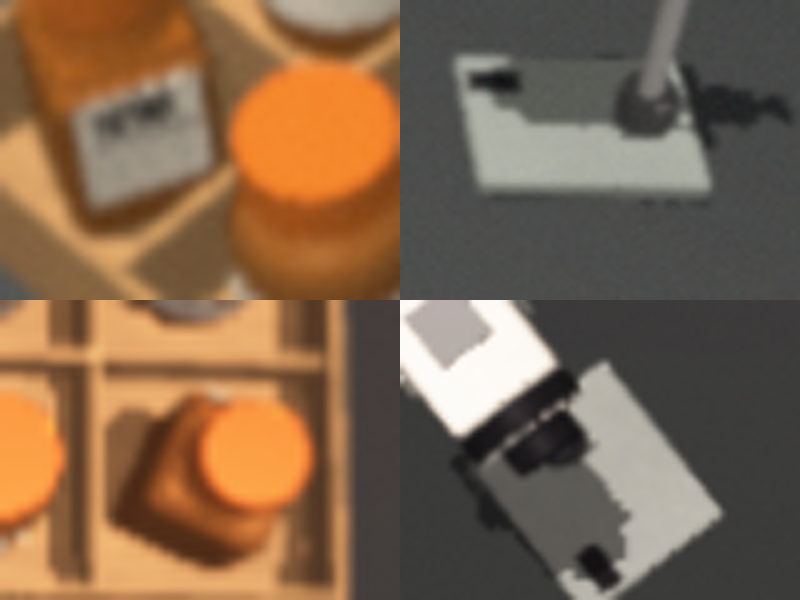

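```bash
python3 - <<'E'
from h import *
s,t=load()
for z,l,r in((.071,(194,318.5),(209.75,313.25)),(.025,(196.5,331.25),(211.5,325))):
    L,R=plane(s,l,z),plane(s,r,z); d=R-L; y=np.arctan2(-d[0],d[1]); n=np.array([np.cos(y),np.sin(y)])
    print('label',L,R,np.linalg.norm(d),'yaw',y,'axis',(L+R)[:2]/2-.024*n)
A=[plane(s,p,.014) for p in((401.4,216.4),(406,242.4),(452,242.6))]
B=[plane(t,p,.014) for p in((156,127.4),(179.4,158),(152.4,175))]
for n,P in(('s',A),('t',B)):
    P=np.array(P); d=np.diff(P,axis=0); print(n,P[:,:2].tolist(),np.linalg.norm(d,axis=1),np.arctan2(d[:,1],d[:,0]), (P[0]+P[2])/2)
E
```

```text
label [ 0.5217045  -0.30557924  0.071     ] [ 0.53760597 -0.27233848  0.071     ] 0.036848410436877456 yaw -0.44619635648199574 axis [ 0.50800495 -0.27860196]
label [ 0.52310409 -0.30655177  0.025     ] [ 0.53630448 -0.27183744  0.025     ] 0.037139394151036655 yaw -0.363372170031346 axis [ 0.5072714  -0.28066433]
s [[0.6651409781055441, 0.35246039614458524], [0.7308592458128391, 0.2691741089068822], [0.8273544828013175, 0.3513772062821402]] [0.10609192 0.1267623 ] [-0.90275892  0.7055889 ] [0.74624773 0.3519188  0.014     ]
t [[0.8176722021716183, 0.3512783492569411], [0.7184839728992354, 0.2726295588934846], [0.6648887363740097, 0.35251980725004645]] [0.12658569 0.0962024 ] [-2.47118087  2.16169695] [0.74128047 0.35189908 0.014     ]
```

```bash
python3 - <<'E'
from h import *
s,t=load()
cv2.imwrite('pics/z3.png',np.hstack([crop(s,403,118,60,50,8)[:400,:440],crop(t,95,92,45,50,8)]))
E
```

```text
(no output)
```

View pics/z3.png

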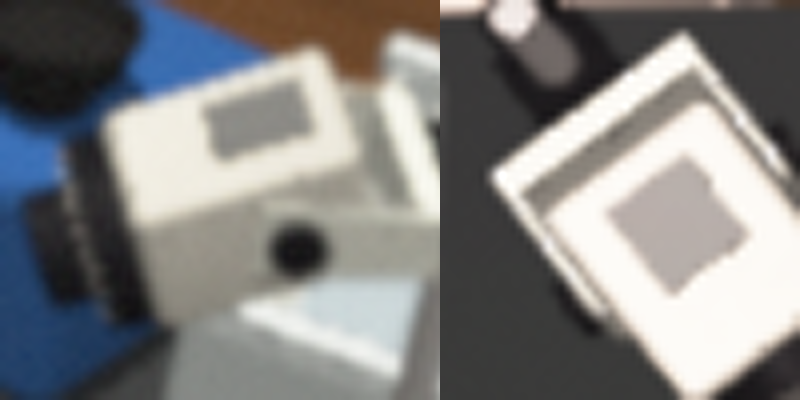

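```bash
python3 - <<'E'
from h import *
s,t=load()
S=lambda p:(p[0]/8+403,p[1]/8+118); T=lambda p:((p[0]-440)/8+95,p[1]/8+92)
def nrm(c,a,b): n=np.cross(ray(c,a)[1],ray(c,b)[1]); return n/np.linalg.norm(n)
es=[nrm(s,S(a),S(b)) for a,b in(((108,118),(318,50)),((140,228),(358,158)),((208,108),(300,80)),((218,158),(312,130)))]
et=[nrm(t,T((548,215)),T((690,395))),nrm(t,T((705,103)),T((800,232)))]
# horizontal yoke edge
n=nrm(t,T((490,175)),T((685,38))); d=np.cross(n,[0,0,1]); print('yoke yaw',np.arctan2(d[1],d[0]))
from scipy.optimize import brentq
for y in(.62,.67,.72):
    D=np.array([np.cos(y),np.sin(y),0])
    f=lambda q,n:n@(-np.cos(q)*D-np.sin(q)*np.array([0,0,1]))
    print(y,[round(float(np.arctan(-(n@D)/n[2])),3) for n in es])
for a in es:
  for b in et:
    d=np.cross(a,b); d/=np.linalg.norm(d); d*=np.sign(d[0]); print('yaw',np.arctan2(d[1],d[0]),'tilt',np.arcsin(d[2]))
# lens axis point consistency
for q in(.2,.3,.4,.45):
    D=np.array([np.cos(.67),np.sin(.67),0]); ax=np.array([.743,.352,0])-.025*D+[0,0,.31]
    l=ax-.075*(np.cos(q)*D+[0,0,np.sin(q)]); print(q,l,proj(s,l),proj(t,l))
E
```

```text
yoke yaw 2.2305114266481834
0.62 [0.449, 0.456, 0.429, 0.426]
0.67 [0.418, 0.424, 0.398, 0.394]
0.72 [0.386, 0.39, 0.365, 0.36]
yaw 0.6798292460126306 tilt 0.4119443216683408
yaw 0.6539431983123336 tilt 0.42815274405150855
yaw 0.6794476809572294 tilt 0.4178764696516583
yaw 0.6538110115129563 tilt 0.4348000002163904
yaw 0.681200655392913 tilt 0.3903688711390608
yaw 0.6543483042366129 tilt 0.40752948605404193
yaw 0.6814579643633334 tilt 0.38627697359828433
yaw 0.6544164686863947 tilt 0.4040223826360436
0.2 [0.66578965 0.29082978 0.2950998 ] [[405.19614538 144.5795999 ]] [[145.11102605 143.81446907]]
0.3 [0.66724345 0.29198156 0.28783598] [[405.50666138 147.04552597]] [[145.57314686 144.24682035]]
0.4 [0.66925839 0.2935779  0.28079362] [[406.11721002 149.42786603]] [[145.83583441 144.42066654]]
0.45 [0.67047021 0.29453797 0.27737758] [[406.53228223 150.58081017]] [[145.89287231 144.4117915 ]]
```

```bash
cat >> h.py <<'E'
from scipy.spatial.transform import Rotation as Ro
def Rb(yaw,lean): return (Ro.from_euler('z',yaw)*Ro.from_euler('y',-lean)).as_matrix()
def Rtool(Rbot): # tool y=-bottle z, tool x=bottle x -> tool z
    x,y=Rbot[:,0],-Rbot[:,2]; return np.c_[x,y,np.cross(x,y)]
def delta(P,R,s=None):
    s=s or get_state(); R0=Ro.from_quat(s['tcp_rot']).as_matrix()
    return np.round(R0.T@(np.array(P)-s['eef_pos'])*1000,1),np.round(Ro.from_matrix(R0.T@R).as_rotvec(),3)
E
python3 - <<'E'
from h import *
s=get_state(); R=Ro.from_quat(s['tcp_rot']).as_matrix(); print(R.round(3)); print('yaw x',np.arctan2(R[1,0],R[0,0]))
S,t=load()
P0=[.507,-.280,.2]; R0=Rtool(Rb(-.40,0))
F=Rb(.67,.41); foc=np.array([.669,.294,.280])-.15*F[:,0]
cen=foc-.024*F[:,0]+.012*F[:,2]; g=cen+.044*F[:,2]; tcp=g-.008*F[:,2]
print('focus',foc,'cen',cen,'tcp',tcp)
for P,Rr in((P0,R0),(tcp,Rtool(F))):
    print(delta(P,Rr), delta(P,Rr@np.diag([-1,1,-1])))
# neighbours
for n,p in(('+x',(341.5/4+285,69/4+175)),('+y',(218/4+285,199/4+175)),('diag',(222/4+285,70/4+175)),('far',(97/4+285,187/4+175))): print(n,plane(t,p,.109)[:2])
E
```

```text
[[ 0.328 -0.001 -0.945]
 [ 0.945 -0.002  0.328]
 [-0.002 -1.     0.   ]]
yaw x 1.2370393080038142
focus [0.56117112 0.20857212 0.2202086 ] cen [0.54016924 0.19193329 0.22164743] tcp [0.52892145 0.18302218 0.25466378]
(array([-772.8,   19.6, -570.8]), array([ 0.002,  1.637, -0.002])) (array([-772.8,   19.6, -570.8]), array([-0.002, -1.505, -0.002]))
(array([-328.3,  -36. , -439.9]), array([-0.116,  0.559, -0.401])) (array([-328.3,  -36. , -439.9]), array([-0.528, -2.528,  0.153]))
+x [ 0.59332795 -0.28288189]
+y [ 0.50195877 -0.19416241]
diag [ 0.59200932 -0.19916999]
far [ 0.50992362 -0.11154409]
```

```bash

python3 -m inch '[{"x":-14,"z":-14,"hand":-1},{"x":-28,"z":-28,"hand":-1},{"x":-28,"z":-28,"hand":-1},{"x":-28,"z":-28,"hand":-1},{"x":-28,"z":-28,"hand":-1}]'
python3 -m inch '[{"x":-28,"z":-28,"hand":-1},{"x":-28,"z":-28,"hand":-1},{"x":-28,"z":-28,"hand":-1},{"x":-28,"z":-28,"hand":-1},{"x":-28,"z":-28,"hand":-1}]'
python3 -m inch '[{"x":-28,"z":-28,"hand":-1},{"x":-28,"z":-28,"hand":-1},{"x":-28,"z":-28,"hand":-1},{"x":-28,"z":-28,"hand":-1},{"x":-28,"z":-28,"hand":-1}]'
python3 -m inch '[{"ay":0.117,"hand":-1},{"ay":0.117,"hand":-1},{"ay":0.117,"hand":-1},{"ay":0.117,"hand":-1},{"ay":0.117,"hand":-1}]'
python3 -m inch '[{"ay":0.117,"hand":-1},{"ay":0.117,"hand":-1},{"ay":0.117,"hand":-1},{"ay":0.117,"hand":-1},{"ay":0.117,"hand":-1}]'
python3 -m inch '[{"ay":0.117,"hand":-1},{"ay":0.117,"hand":-1},{"ay":0.117,"hand":-1},{"ay":0.117,"hand":-1},{"hand":-1}]'
python3 - <<'E'
from h import *
s=get_state();print(s['time'],s['qpos'],s['eef_pos']);print(delta([.507,-.280,.2],Rtool(Rb(-.40,0))))
E
```

```text
0.1 [ 1.08699735e+00  2.87114881e-01  1.57803832e+00 -2.01231168e-05
  1.27862465e+00 -1.50035811e-01] [0.22083413 0.63718748 0.21805616]
(array([-772.8,   19.6, -570.8]), array([ 0.002,  1.637, -0.002]))validation failed for argument at $[0]...
validation failed for argument at $[0]...
validation failed for argument at $[0]...
validation failed for argument at $[0]...
validation failed for argument at $[0]...
validation failed for argument at $[0]...
```

```bash

python3 -m inch '[{"ax":0,"ay":0,"az":0,"x":-14,"y":0,"z":-14,"hand":-1}]'
```

```text
time: 0.18
eef_pos: [0.2284, 0.621, 0.2183]
tcp_rot: [-0.575, -0.41, 0.411, 0.576]
contact_force: [0.4, -0.5, 0.6]
opening: 0.995
```

All the keys are needed in every row.

```bash

python3 -m inch '[{"ax":0,"ay":0,"az":0,"x":-28,"y":0,"z":-28,"hand":-1},{"ax":0,"ay":0,"az":0,"x":-28,"y":0,"z":-28,"hand":-1},{"ax":0,"ay":0,"az":0,"x":-28,"y":0,"z":-28,"hand":-1},{"ax":0,"ay":0,"az":0,"x":-28,"y":0,"z":-28,"hand":-1},{"ax":0,"ay":0,"az":0,"x":-28,"y":0,"z":-28,"hand":-1}]'
python3 -m inch '[{"ax":0,"ay":0,"az":0,"x":-28,"y":0,"z":-28,"hand":-1},{"ax":0,"ay":0,"az":0,"x":-28,"y":0,"z":-28,"hand":-1},{"ax":0,"ay":0,"az":0,"x":-28,"y":0,"z":-28,"hand":-1},{"ax":0,"ay":0,"az":0,"x":-28,"y":0,"z":-28,"hand":-1},{"ax":0,"ay":0,"az":0,"x":-28,"y":0,"z":-28,"hand":-1}]'
python3 -m inch '[{"ax":0,"ay":0,"az":0,"x":-28,"y":0,"z":-28,"hand":-1},{"ax":0,"ay":0,"az":0,"x":-28,"y":0,"z":-28,"hand":-1},{"ax":0,"ay":0,"az":0,"x":-28,"y":0,"z":-28,"hand":-1},{"ax":0,"ay":0,"az":0,"x":-28,"y":0,"z":-28,"hand":-1},{"ax":0,"ay":0,"az":0,"x":-14,"y":0,"z":-14,"hand":-1}]'
python3 -m inch '[{"ax":0,"ay":0.117,"az":0,"x":0,"y":0,"z":0,"hand":-1},{"ax":0,"ay":0.117,"az":0,"x":0,"y":0,"z":0,"hand":-1},{"ax":0,"ay":0.117,"az":0,"x":0,"y":0,"z":0,"hand":-1},{"ax":0,"ay":0.117,"az":0,"x":0,"y":0,"z":0,"hand":-1},{"ax":0,"ay":0.117,"az":0,"x":0,"y":0,"z":0,"hand":-1}]'
python3 -m inch '[{"ax":0,"ay":0.117,"az":0,"x":0,"y":0,"z":0,"hand":-1},{"ax":0,"ay":0.117,"az":0,"x":0,"y":0,"z":0,"hand":-1},{"ax":0,"ay":0.117,"az":0,"x":0,"y":0,"z":0,"hand":-1},{"ax":0,"ay":0.117,"az":0,"x":0,"y":0,"z":0,"hand":-1},{"ax":0,"ay":0.117,"az":0,"x":0,"y":0,"z":0,"hand":-1}]'
python3 -m inch '[{"ax":0,"ay":0.117,"az":0,"x":0,"y":0,"z":0,"hand":-1},{"ax":0,"ay":0.117,"az":0,"x":0,"y":0,"z":0,"hand":-1},{"ax":0,"ay":0.117,"az":0,"x":0,"y":0,"z":0,"hand":-1},{"ax":0,"ay":0.117,"az":0,"x":0,"y":0,"z":0,"hand":-1},{"ax":0,"ay":0,"az":0,"x":0,"y":0,"z":0,"hand":-1}]'
python3 - <<'E'
from h import *
s=get_state();print(s['time'],s['qpos'],s['eef_pos']);print(delta([.507,-.280,.2],Rtool(Rb(-.40,0))))
E
```

```text
time: 0.6
eef_pos: [0.3162, 0.4399, 0.2187]
tcp_rot: [0.576, 0.41, -0.411, -0.576]
contact_force: [0.7, 0.7, 0.5]
opening: 1.0
time: 1.02
eef_pos: [0.4026, 0.2618, 0.219]
tcp_rot: [-0.576, -0.41, 0.41, 0.576]
contact_force: [0.6, 0.6, 0.3]
opening: 1.003
time: 1.43
eef_pos: [0.4813, 0.0998, 0.2191]
tcp_rot: [0.577, 0.409, -0.409, -0.576]
contact_force: [0.3, 0.5, -0.2]
opening: 1.004
time: 1.85
eef_pos: [0.48, 0.1031, 0.2187]
tcp_rot: [-0.67, -0.224, 0.225, 0.671]
contact_force: [0.2, -0.9, -0.0]
opening: 0.999
time: 2.27
eef_pos: [0.4799, 0.1033, 0.2187]
tcp_rot: [-0.707, -0.021, 0.022, 0.707]
contact_force: [-0.7, 0.9, 0.3]
opening: 1.001
time: 2.68
eef_pos: [0.4799, 0.1033, 0.2188]
tcp_rot: [0.693, -0.142, 0.141, -0.693]
contact_force: [0.2, -0.8, 0.2]
opening: 0.998
2.6833 [ 5.00873294e-03 -1.27308378e-01  2.01803858e+00  2.48638648e-06
  1.25187898e+00  4.08039638e-01] [0.47994799 0.10330583 0.21880694]
(array([ 175.2,   18.8, -342. ]), array([ 0.   , -0.003, -0.001]))
```

```bash

python3 -m inch '[{"ax":0,"ay":0,"az":0,"x":17.5,"y":0,"z":-34.2,"hand":-1},{"ax":0,"ay":0,"az":0,"x":17.5,"y":0,"z":-34.2,"hand":-1},{"ax":0,"ay":0,"az":0,"x":17.5,"y":0,"z":-34.2,"hand":-1},{"ax":0,"ay":0,"az":0,"x":17.5,"y":0,"z":-34.2,"hand":-1},{"ax":0,"ay":0,"az":0,"x":17.5,"y":0,"z":-34.2,"hand":-1}]'
python3 -m inch '[{"ax":0,"ay":0,"az":0,"x":17.5,"y":0,"z":-34.2,"hand":-1},{"ax":0,"ay":0,"az":0,"x":17.5,"y":0,"z":-34.2,"hand":-1},{"ax":0,"ay":0,"az":0,"x":17.5,"y":0,"z":-34.2,"hand":-1},{"ax":0,"ay":0,"az":0,"x":17.5,"y":0,"z":-34.2,"hand":-1},{"ax":0,"ay":0,"az":0,"x":17.5,"y":0,"z":-34.2,"hand":-1}]'
python3 -m inch '[{"ax":0,"ay":0,"az":0,"x":0,"y":25,"z":0,"hand":-0.6},{"ax":0,"ay":0,"az":0,"x":0,"y":25,"z":0,"hand":-0.6},{"ax":0,"ay":0,"az":0,"x":0,"y":25,"z":0,"hand":-0.6},{"ax":0,"ay":0,"az":0,"x":0,"y":0,"z":0,"hand":-0.6}]'
python3 - <<'E'
from h import *
s=get_state();print(s['time'],s['qpos'],s['eef_pos']);print(delta([.507,-.280,.093],Rtool(Rb(-.40,0))))
S=read_camera('scene');t=read_camera('top')
cv2.imwrite('pics/hov.png',np.hstack([crop(S,150,225,100,120,4)[:480],crop(t,320,160,100,120,4)]))
print(proj(S,s['eef_pos']),proj(t,s['eef_pos']))
E
```

```text
time: 3.1
eef_pos: [0.4938, -0.0898, 0.2192]
tcp_rot: [-0.693, 0.14, -0.139, 0.693]
contact_force: [0.3, 0.5, -1.0]
opening: 0.999
time: 3.52
eef_pos: [0.5075, -0.2817, 0.219]
tcp_rot: [-0.693, 0.14, -0.14, 0.693]
contact_force: [0.3, 0.1, 0.3]
opening: 0.999
time: 3.85
eef_pos: [0.5044, -0.2777, 0.1377]
tcp_rot: [-0.691, 0.144, -0.136, 0.695]
contact_force: [-1.1, 0.4, -1.4]
opening: 0.801
3.85 [-6.79323790e-01  1.57749449e-01  1.88531709e+00 -3.95306616e-05
  1.11060513e+00 -2.80267877e-01] [ 0.50443258 -0.2776713   0.1377379 ]
(array([ 3.8, 44.7, -1.3]), array([-0.003,  0.001, -0.012]))
[[194.62986417 288.03166556]] [[372.21866733 222.38075082]]
```

View pics/hov.png

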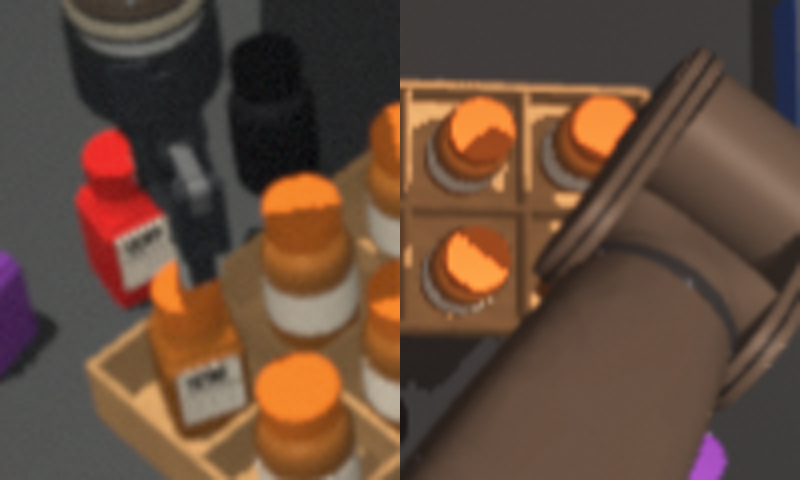

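The view shows the open near finger at crop (205,270), above and to the right of the square bottle's cap. This agrees with the computed pose. Descending and closing.

```bash

python3 -m inch '[{"ax":0,"ay":0,"az":0,"x":1,"y":12,"z":0,"hand":-0.6},{"ax":0,"ay":0,"az":0,"x":1,"y":12,"z":0,"hand":-0.6},{"ax":0,"ay":0,"az":0,"x":0,"y":12,"z":0,"hand":-0.6},{"ax":0,"ay":0,"az":0,"x":0,"y":9,"z":0,"hand":-0.6},{"ax":0,"ay":0,"az":0,"x":0,"y":0,"z":0,"hand":-0.6}]'
python3 -m inch '[{"ax":0,"ay":0,"az":0,"x":0,"y":0,"z":0,"hand":-0.4},{"ax":0,"ay":0,"az":0,"x":0,"y":0,"z":0,"hand":-0.2},{"ax":0,"ay":0,"az":0,"x":0,"y":0,"z":0,"hand":0},{"ax":0,"ay":0,"az":0,"x":0,"y":0,"z":0,"hand":0.2},{"ax":0,"ay":0,"az":0,"x":0,"y":0,"z":0,"hand":0.4}]' 70
python3 -m inch '[{"ax":0,"ay":0,"az":0,"x":0,"y":0,"z":0,"hand":1},{"ax":0,"ay":0,"az":0,"x":0,"y":0,"z":0,"hand":1},{"ax":0,"ay":0,"az":0,"x":0,"y":0,"z":0,"hand":1},{"ax":0,"ay":0,"az":0,"x":0,"y":0,"z":0,"hand":1},{"ax":0,"ay":0,"az":0,"x":0,"y":0,"z":0,"hand":1}]' 70
```

```text
time: 4.37
eef_pos: [0.5084, -0.2794, 0.0964]
tcp_rot: [-0.692, 0.142, -0.139, 0.694]
contact_force: [0.3, -1.0, -0.9]
opening: 0.797
time: 4.78
eef_pos: [0.5103, -0.2811, 0.1009]
tcp_rot: [0.693, -0.14, 0.141, -0.693]
contact_force: [-1.3, 0.5, 4.3]
opening: 0.39
time: 5.2
eef_pos: [0.5103, -0.2811, 0.1008]
tcp_rot: [0.693, -0.14, 0.141, -0.693]
contact_force: [-1.9, 1.1, 4.7]
opening: 0.389
```

```bash
python3 - <<'E'
from h import *
S=read_camera('scene');t=read_camera('top');s=get_state()
print(s['contact_force'],s['wrist_torque'],s['eef_pos'],proj(S,s['eef_pos']),proj(S,[.507,-.28,.116]))
cv2.imwrite('pics/grip.png',crop(S,160,255,80,80,7))
E
```

```text
[-1.37261883  1.15739013  5.26284942] [ 0.21503267  0.34447547 -0.01091382] [ 0.51028751 -0.28110783  0.10084304] [[197.1906182  300.94316829]] [[195.77993954 295.5705485 ]]
```

View pics/grip.png

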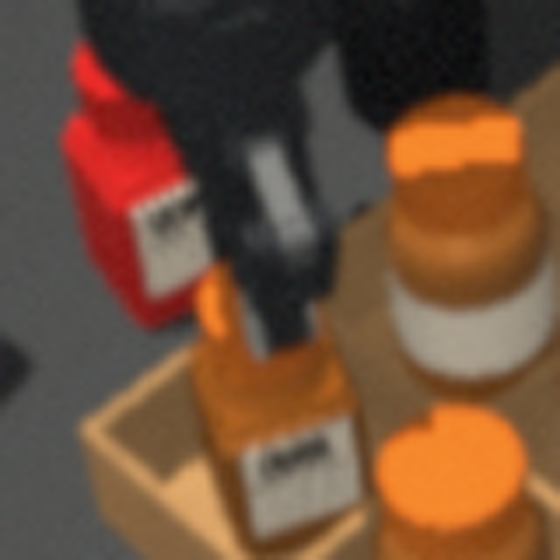

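Finger is on the cap at crop (285,320), label still square at (300,470). Lifting gently and then checking.

```bash

python3 -m inch '[{"ax":0,"ay":0,"az":0,"x":0,"y":-4,"z":0,"hand":1},{"ax":0,"ay":0,"az":0,"x":0,"y":-8,"z":0,"hand":1},{"ax":0,"ay":0,"az":0,"x":0,"y":-12,"z":0,"hand":1},{"ax":0,"ay":0,"az":0,"x":0,"y":-15,"z":0,"hand":1},{"ax":0,"ay":0,"az":0,"x":0,"y":-15,"z":0,"hand":1}]' 70
python3 -m inch '[{"ax":0,"ay":0,"az":0,"x":0,"y":-15,"z":0,"hand":1},{"ax":0,"ay":0,"az":0,"x":0,"y":-15,"z":0,"hand":1},{"ax":0,"ay":0,"az":0,"x":0,"y":-15,"z":0,"hand":1},{"ax":0,"ay":0,"az":0,"x":0,"y":-15,"z":0,"hand":1},{"ax":0,"ay":0,"az":0,"x":0,"y":-15,"z":0,"hand":1}]' 70
python3 -m inch '[{"ax":0,"ay":0,"az":0,"x":0,"y":-15,"z":0,"hand":1},{"ax":0,"ay":0,"az":0,"x":0,"y":-15,"z":0,"hand":1},{"ax":0,"ay":0,"az":0,"x":0,"y":-10,"z":0,"hand":1},{"ax":0,"ay":0,"az":0,"x":0,"y":-4,"z":0,"hand":1},{"ax":0,"ay":0,"az":0,"x":0,"y":0,"z":0,"hand":1}]' 70
python3 - <<'E'
from h import *
S=read_camera('scene');s=get_state();pickle.dump((S,s),open('lift.pkl','wb'))
P=proj(S,s['eef_pos'])[0];print(s['eef_pos'],s['contact_force'],P)
x,y=(P-[40,30]).astype(int);print(x,y)
cv2.imwrite('pics/lift.png',crop(S,x,y,80,80,7))
E
```

```text
time: 5.72
eef_pos: [0.5096, -0.2804, 0.1541]
tcp_rot: [-0.693, 0.141, -0.141, 0.693]
contact_force: [0.1, 0.4, -2.1]
opening: 0.388
time: 6.13
eef_pos: [0.5097, -0.2805, 0.2298]
tcp_rot: [0.693, -0.141, 0.141, -0.693]
contact_force: [0.7, 0.4, -1.5]
opening: 0.386
time: 6.55
eef_pos: [0.5102, -0.2809, 0.2739]
tcp_rot: [0.693, -0.14, 0.142, -0.693]
contact_force: [0.1, -0.2, -1.8]
opening: 0.387
[ 0.50979974 -0.28063309  0.27257004] [-0.13146975  0.35700415 -2.6491166 ] [187.39727905 246.84556949]
147 216
```

View pics/lift.png

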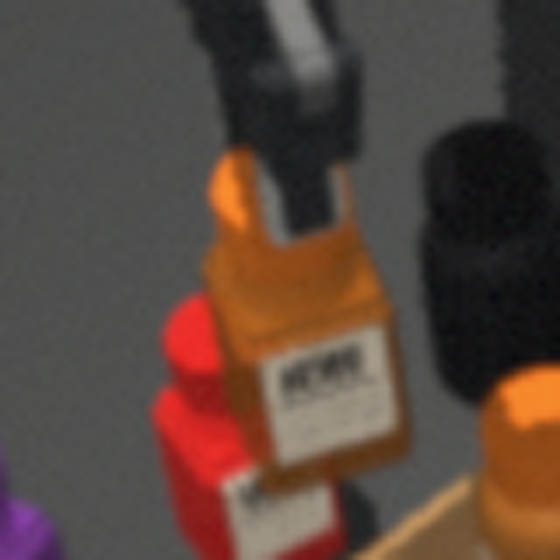

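```bash
python3 - <<'E'
from h import *
S,s=pickle.load(open('lift.pkl','rb'))
R=Ro.from_quat(s['tcp_rot']).as_matrix();e=np.array(s['eef_pos'])
px=[(147+a/7,216+b/7) for a,b in((258,350),(385,325),(278,468),(400,440))]
Q=[]
for p in px:
    o,d=ray(S,p); t=((e-o)@R[:,0]+.024)/(d@R[:,0]); Q.append(R.T@(o+t*d-e))
Q=np.array(Q)*1000; print(Q.round(1)); print('mean',Q.mean(0))
# yaw from horizontal edges at heights -> assume label z at tool y offset
for i,j,y in((0,1,.053-.023),(2,3,.053+.023)):
    z=e[2]-y; L,Rr=plane(S,px[i],z),plane(S,px[j],z); d=Rr-L; a=np.arctan2(-d[0],d[1])
    print('yaw',a,np.linalg.norm(d), 'tool yaw',np.arctan2(R[1,0],R[0,0]), (L+Rr)/2-e)
E
```

```text
[[ 24.   24.5 -18.5]
 [ 24.   31.7  19. ]
 [ 24.   75.6 -19.4]
 [ 24.   81.8  18. ]]
mean [24.         53.40099634 -0.24233269]
yaw -0.5859689062353091 0.036908330281288516 tool yaw -0.4009857467607152 [ 0.0206476  -0.00820902 -0.03      ]
yaw -0.551312186133705 0.03662519839636217 tool yaw -0.4009857467607152 [ 0.0237995  -0.01146366 -0.076     ]
```

```bash
cat > tgt.py <<'E'
from h import *
def target(lens=(.669,.294,.280),yaw=.67,tilt=.41,slip=.16,off=.0534):
    F=Rb(yaw,tilt); foc=np.array(lens)-.15*F[:,0]
    tcp=foc-.024*F[:,0]+off*F[:,2]
    return tcp,Rtool(F@Ro.from_euler('z',slip).as_matrix()),F,foc
E
python3 - <<'E'
from tgt import *
T,R,F,foc=target(); print(T)
print('way',delta([.50,.05,.29],R)); print('rot',np.linalg.norm(delta(T,R)[1]))
s=get_state(); print('after rot, shift', (R.T@(T-[.50,.05,.29])*1000).round(1))
E
```

```text
[0.52723428 0.18168552 0.25961623]
way (array([-138.1,  -17.5,  300.6]), array([ 0.193, -1.213, -0.392]))
rot 1.2892951562772585
after rot, shift [95.2 69.  72.1]
```

```bash

python3 -m inch '[{"ax":0,"ay":0,"az":0,"x":-4,"y":0,"z":9,"hand":1},{"ax":0,"ay":0,"az":0,"x":-8,"y":-1,"z":17,"hand":1},{"ax":0,"ay":0,"az":0,"x":-11,"y":-1.5,"z":24,"hand":1},{"ax":0,"ay":0,"az":0,"x":-11,"y":-1.5,"z":24,"hand":1},{"ax":0,"ay":0,"az":0,"x":-11,"y":-1.5,"z":24,"hand":1}]' 70
python3 -m inch '[{"ax":0,"ay":0,"az":0,"x":-11,"y":-1.5,"z":24,"hand":1},{"ax":0,"ay":0,"az":0,"x":-11,"y":-1.5,"z":24,"hand":1},{"ax":0,"ay":0,"az":0,"x":-11,"y":-1.5,"z":24,"hand":1},{"ax":0,"ay":0,"az":0,"x":-11,"y":-1.5,"z":24,"hand":1},{"ax":0,"ay":0,"az":0,"x":-11,"y":-1.5,"z":24,"hand":1}]' 70
python3 -m inch '[{"ax":0,"ay":0,"az":0,"x":-11,"y":-1.5,"z":24,"hand":1},{"ax":0,"ay":0,"az":0,"x":-11,"y":-1.5,"z":24,"hand":1},{"ax":0,"ay":0,"az":0,"x":-9,"y":-1,"z":20,"hand":1},{"ax":0,"ay":0,"az":0,"x":-7,"y":-1,"z":15,"hand":1},{"ax":0,"ay":0,"az":0,"x":0,"y":0,"z":0,"hand":1}]' 70
python3 -m inch '[{"ax":0.0065,"ay":-0.0405,"az":-0.013,"x":0,"y":0,"z":0,"hand":1},{"ax":0.013,"ay":-0.081,"az":-0.026,"x":0,"y":0,"z":0,"hand":1},{"ax":0.013,"ay":-0.081,"az":-0.026,"x":0,"y":0,"z":0,"hand":1},{"ax":0.013,"ay":-0.081,"az":-0.026,"x":0,"y":0,"z":0,"hand":1},{"ax":0.013,"ay":-0.081,"az":-0.026,"x":0,"y":0,"z":0,"hand":1}]' 70
python3 -m inch '[{"ax":0.013,"ay":-0.081,"az":-0.026,"x":0,"y":0,"z":0,"hand":1},{"ax":0.013,"ay":-0.081,"az":-0.026,"x":0,"y":0,"z":0,"hand":1},{"ax":0.013,"ay":-0.081,"az":-0.026,"x":0,"y":0,"z":0,"hand":1},{"ax":0.013,"ay":-0.081,"az":-0.026,"x":0,"y":0,"z":0,"hand":1},{"ax":0.013,"ay":-0.081,"az":-0.026,"x":0,"y":0,"z":0,"hand":1}]' 70
python3 -m inch '[{"ax":0.013,"ay":-0.081,"az":-0.026,"x":0,"y":0,"z":0,"hand":1},{"ax":0.013,"ay":-0.081,"az":-0.026,"x":0,"y":0,"z":0,"hand":1},{"ax":0.013,"ay":-0.081,"az":-0.026,"x":0,"y":0,"z":0,"hand":1},{"ax":0.013,"ay":-0.081,"az":-0.026,"x":0,"y":0,"z":0,"hand":1},{"ax":0.0065,"ay":-0.0405,"az":-0.013,"x":0,"y":0,"z":0,"hand":1}]' 70
python3 -m inch '[{"ax":0,"ay":0,"az":0,"x":0,"y":0,"z":0,"hand":1},{"ax":0,"ay":0,"az":0,"x":0,"y":0,"z":0,"hand":1},{"ax":0,"ay":0,"az":0,"x":0,"y":0,"z":0,"hand":1}]' 70
python3 - <<'E'
from tgt import *
T,R,F,foc=target(); s=get_state(); print(s['eef_pos'],s['qpos'],delta(T,R))
E
```

```text
time: 7.02
eef_pos: [0.5057, -0.1709, 0.2762]
tcp_rot: [-0.692, 0.142, -0.14, 0.693]
contact_force: [0.5, 0.6, -2.7]
opening: 0.391
time: 7.43
eef_pos: [0.5017, -0.0388, 0.2839]
tcp_rot: [-0.693, 0.142, -0.14, 0.693]
contact_force: [0.4, 0.7, -1.8]
opening: 0.385
time: 7.85
eef_pos: [0.499, 0.0537, 0.2892]
tcp_rot: [-0.693, 0.14, -0.139, 0.694]
contact_force: [-0.6, -0.0, -2.7]
opening: 0.387
time: 8.27
eef_pos: [0.4994, 0.0503, 0.2889]
tcp_rot: [-0.694, -0.033, -0.055, 0.718]
contact_force: [-0.0, -1.0, -2.0]
opening: 0.387
time: 8.68
eef_pos: [0.4993, 0.0502, 0.2889]
tcp_rot: [-0.663, -0.223, 0.04, 0.713]
contact_force: [-0.5, -0.2, -2.4]
opening: 0.388
time: 9.1
eef_pos: [0.4991, 0.0499, 0.2886]
tcp_rot: [-0.61, -0.384, 0.124, 0.681]
contact_force: [-0.5, -0.1, -2.2]
opening: 0.384
time: 9.35
eef_pos: [0.4999, 0.0503, 0.2897]
tcp_rot: [-0.611, -0.383, 0.123, 0.682]
contact_force: [-0.5, 0.0, -1.6]
opening: 0.385
[0.49988226 0.05025091 0.28971447] [-0.26092066 -0.34526237  2.10034756  0.3254385   1.16034189 -1.10438597] (array([90.9, 65.5, 79.9]), array([ 0.009, -0.081, -0.028]))
```

```bash

python3 -m inch '[{"ax":0.009,"ay":-0.081,"az":-0.028,"x":0,"y":0,"z":0,"hand":1},{"ax":0,"ay":0,"az":0,"x":5,"y":4,"z":4,"hand":1},{"ax":0,"ay":0,"az":0,"x":10,"y":7,"z":8,"hand":1},{"ax":0,"ay":0,"az":0,"x":14,"y":10,"z":11,"hand":1},{"ax":0,"ay":0,"az":0,"x":14,"y":10,"z":11,"hand":1}]' 70
python3 -m inch '[{"ax":0,"ay":0,"az":0,"x":14,"y":10,"z":11,"hand":1},{"ax":0,"ay":0,"az":0,"x":14,"y":10,"z":11,"hand":1},{"ax":0,"ay":0,"az":0,"x":12,"y":9,"z":8,"hand":1},{"ax":0,"ay":0,"az":0,"x":8,"y":6,"z":6,"hand":1},{"ax":0,"ay":0,"az":0,"x":4,"y":3,"z":2,"hand":1}]' 70
python3 -m inch '[{"ax":0,"ay":0,"az":0,"x":0,"y":0,"z":0,"hand":1},{"ax":0,"ay":0,"az":0,"x":0,"y":0,"z":0,"hand":1},{"ax":0,"ay":0,"az":0,"x":0,"y":0,"z":0,"hand":1}]' 70
python3 - <<'E'
from tgt import *
T,R,F,foc=target(); s=get_state(); print(s['eef_pos'],delta(T,R))
S=read_camera('scene');t=read_camera('top');pickle.dump((S,t,s),open('fin.pkl','wb'))
lab=s['eef_pos']-.0534*F[:,2]+.024*F[:,0]
P=proj(S,lab)[0];Q=proj(t,lab)[0];print(P,Q)
x,y=(P-[35,40]).astype(int);u,v=(Q-[60,60]).astype(int);print(x,y,u,v)
cv2.imwrite('pics/fin.png',np.hstack([crop(S,x,y,80,80,6),cv2.resize(crop(t,u,v,100,100,3),(300,480)) if 0 else cv2.resize(crop(t,u,v,80,120,4),(320,480))]))
E
```

```text
time: 9.77
eef_pos: [0.5115, 0.1117, 0.2765]
tcp_rot: [-0.597, -0.418, 0.139, 0.67]
contact_force: [-0.0, 0.1, -1.6]
opening: 0.385
time: 10.18
eef_pos: [0.5268, 0.1839, 0.2591]
tcp_rot: [-0.596, -0.419, 0.141, 0.67]
contact_force: [-0.6, -0.4, -2.3]
opening: 0.384
time: 10.43
eef_pos: [0.5274, 0.1814, 0.2602]
tcp_rot: [-0.597, -0.419, 0.139, 0.67]
contact_force: [0.5, -0.0, -1.4]
opening: 0.386
[0.52744398 0.18141499 0.26023173] (array([-0.2,  0.6,  0.4]), array([0.001, 0.001, 0.002]))
[348.68354439 167.27566411] [184.01151235 193.82886399]
313 127 124 133
```

View pics/fin.png

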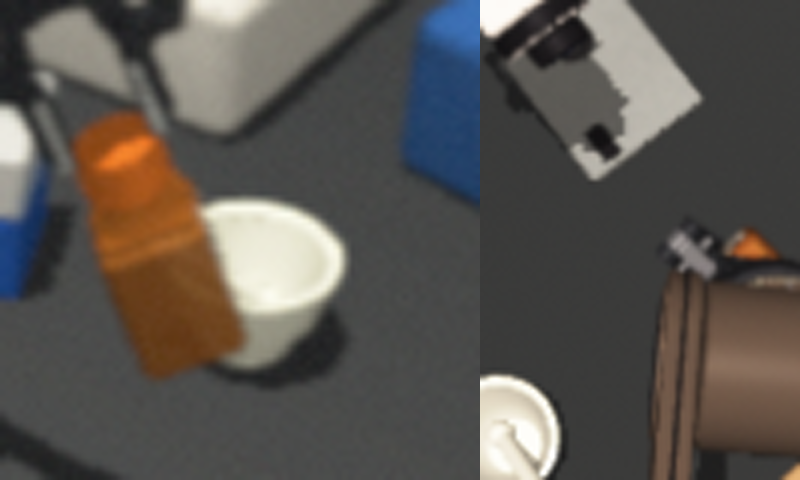

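Scene: the bottle is held cap up and leaning back. The visible face is its -y side, with body corners at crop (155,378), (243,342) and (103,262). The label is edge-on to this view. I'll compare those corners and edges with the model.

```bash
python3 - <<'E'
from tgt import *
S,t,s=pickle.load(open('fin.pkl','rb')); e=np.array(s['eef_pos']); R=Ro.from_quat(s['tcp_rot']).as_matrix()
cropxy=lambda P:((proj(S,P)-[313,127])*6).round(0).tolist()
Bt=np.c_[R[:,0],np.cross(-R[:,1],R[:,0]),-R[:,1]]
for sl in(0,-.08,-.16,-.24):
    B=Bt@Ro.from_euler('z',sl).as_matrix(); ax=e  # axis through tcp
    h=lambda x,y,z: ax+B@np.array([x,y,z-.0974])  # z above base
    z=[h(-.024,-.024,0),h(.024,-.024,0),h(-.024,-.024,.07),h(.024,-.024,.07),h(0,0,.112)]
    print(sl,cropxy(z))
p=lambda a:(313+a[0]/6,127+a[1]/6)
n=np.cross(ray(S,p((155,378)))[1],ray(S,p((243,342)))[1]);n/=np.linalg.norm(n)
for sl in np.arange(-.4,.21,.1):
    print(round(sl,2),'n.bx',round(float(n@(Bt@Ro.from_euler('z',sl).as_matrix())[:,0]),3))
c=cv2.cvtColor(S['img'],cv2.COLOR_RGB2HSV)[127:207,313:393]
E
```

```text
0 [[154.0, 386.0], [258.0, 343.0], [98.0, 266.0], [204.0, 221.0], [106.0, 136.0]]
-0.08 [[149.0, 385.0], [254.0, 348.0], [93.0, 265.0], [200.0, 225.0], [106.0, 136.0]]
-0.16 [[145.0, 383.0], [251.0, 352.0], [88.0, 263.0], [196.0, 229.0], [106.0, 136.0]]
-0.24 [[141.0, 382.0], [246.0, 356.0], [84.0, 262.0], [192.0, 233.0], [106.0, 136.0]]
-0.4 n.bx 0.234
-0.3 n.bx 0.177
-0.2 n.bx 0.118
-0.1 n.bx 0.058
-0.0 n.bx -0.002
0.1 n.bx -0.063
0.2 n.bx -0.122
```

```bash
python3 - <<'E'
from tgt import *
# lift: label mask, edges by line fits
S,s=pickle.load(open('lift.pkl','rb')); big=crop(S,147,216,80,80,8); hsv=cv2.cvtColor(big,cv2.COLOR_BGR2HSV)
m=((hsv[...,1]<105)&(hsv[...,2]>110)).astype(np.uint8); m=cv2.morphologyEx(m,cv2.MORPH_CLOSE,np.ones((25,25)))
k,l,st,ce=cv2.connectedComponentsWithStats(m); i=l[450,375]; print(i,st[i])
m=(l==i).astype(np.uint8)
def edge(m,cols,which):
    pts=[]
    for c in cols:
        r=np.flatnonzero(m[:,c]); 
        if len(r): pts.append((c,r[0] if which=='top' else r[-1]))
    vx,vy,x,y=cv2.fitLine(np.array(pts,np.float32),cv2.DIST_HUBER,0,.01,.01).ravel(); return vx,vy,x,y
def normal(S,e,off,k):
    vx,vy,x,y=e; f=lambda a:((x+a*vx)/k+off[0],(y+a*vy)/k+off[1])
    n=np.cross(ray(S,f(-60))[1],ray(S,f(60))[1]); return n/np.linalg.norm(n)
def yaw(n,R):
    Bt=np.c_[R[:,0],np.cross(-R[:,1],R[:,0]),-R[:,1]]
    return n@Bt
R=Ro.from_quat(s['tcp_rot']).as_matrix()
for w,c in(('top',range(315,425,3)),('bot',range(335,440,3))):
    e=edge(m,c,w); v=yaw(normal(S,e,(147,216),8),R); print(w,e,'slip',np.arctan(-v[0]/v[1]*-1)*-1, np.arctan2(-v[0],v[1]) , v)  # by=( -sin,cos)
# fin: bottom edge by amber mask
S,t,s=pickle.load(open('fin.pkl','rb')); big=crop(S,313,127,80,80,8); hsv=cv2.cvtColor(big,cv2.COLOR_BGR2HSV)
m=((hsv[...,0]<18)&(hsv[...,1]>140)&(hsv[...,2]>60)).astype(np.uint8)
k,l,st,ce=cv2.connectedComponentsWithStats(m); i=l[400,220]; m=(l==i).astype(np.uint8); print(st[i])
R=Ro.from_quat(s['tcp_rot']).as_matrix()
e=edge(m,range(220,310,3),'bot'); v=yaw(normal(S,e,(313,127),8),R); print(e,'slip',np.arctan(-v[0]/v[1]),v) # bx=(cos,sin)
E
```

```text
13 [  298   373   158   160 16986]
top (np.float32(0.953155), np.float32(-0.30248228), np.float32(368.0801), np.float32(390.5545)) slip 1.5426112593876744 -1.598981394202119 [ 0.73013109 -0.02058425 -0.68299698]
bot (np.float32(0.95355356), np.float32(-0.30122352), np.float32(374.3), np.float32(517.2)) slip 1.5296307943018126 -1.6119618592879805 [ 0.74860804 -0.03083427 -0.66229544]
[   97   150   224   352 44876]
(np.float32(0.93264514), np.float32(-0.360795), np.float32(254.8), np.float32(486.7)) slip -0.0352429187632571 [-0.02135873 -0.60579235 -0.79533605]
```

Fitted edge lines give the same in-grip yaw offset, about -0.035, at the lift and now. My eyeballed -0.16 was wrong, so I'm correcting it.

```bash

python3 -m inch '[{"ax":0,"ay":0.02,"az":0,"x":0,"y":0,"z":0,"hand":1},{"ax":0,"ay":0.04,"az":0,"x":0,"y":0,"z":0,"hand":1},{"ax":0,"ay":0.04,"az":0,"x":0,"y":0,"z":0,"hand":1},{"ax":0,"ay":0.025,"az":0,"x":0,"y":0,"z":0,"hand":1},{"ax":0,"ay":0,"az":0,"x":0,"y":0,"z":0,"hand":1}]' 70
python3 -m inch '[{"ax":0,"ay":0,"az":0,"x":0,"y":0,"z":0,"hand":1},{"ax":0,"ay":0,"az":0,"x":0,"y":0,"z":0,"hand":1},{"ax":0,"ay":0,"az":0,"x":0,"y":0,"z":0,"hand":1},{"ax":0,"ay":0,"az":0,"x":0,"y":0,"z":0,"hand":1},{"ax":0,"ay":0,"az":0,"x":0,"y":0,"z":0,"hand":1}]' 70
python3 - <<'E'
from tgt import *
T,R,F,foc=target(slip=.035); s=get_state(); print(s['time'],delta(T,R),np.abs(s['dq']).max())
S=read_camera('scene');t=read_camera('top')
big=crop(S,313,127,80,80,8); hsv=cv2.cvtColor(big,cv2.COLOR_BGR2HSV)
m=((hsv[...,0]<18)&(hsv[...,1]>140)&(hsv[...,2]>60)).astype(np.uint8)
k,l,st,ce=cv2.connectedComponentsWithStats(m); i=l[400,220]; m=l==i
pts=np.array([(c,np.flatnonzero(m[:,c])[-1]) for c in range(220,300,3)],np.float32)
vx,vy,x,y=cv2.fitLine(pts,cv2.DIST_HUBER,0,.01,.01).ravel()
f=lambda a:((x+a*vx)/8+313,(y+a*vy)/8+127)
n=np.cross(ray(S,f(-50))[1],ray(S,f(50))[1]); v=n@F; print('yaw err vs camera',np.arctan(-v[0]/v[1]))
# predicted vs seen body outline
C=foc-.024*F[:,0]-.044*F[:,2]
print('pred',((proj(S,[C+F@[-.024,-.024,0],C+F@[.024,-.024,0],C+F@[0,0,.112]])-[313,127])*8).round().tolist(),'seen comp',st[i])
cv2.imwrite('pics/end.png',np.hstack([S['img'][:,:,::-1],t['img'][:,:,::-1]])[60:400,::][:, :][::1] if 0 else cv2.resize(np.hstack([S['img'][60:360,150:510,::-1],t['img'][80:380,80:400,::-1]]),(800,353)))
E
```

```text
time: 10.95
eef_pos: [0.5274, 0.1816, 0.2601]
tcp_rot: [-0.605, -0.376, 0.102, 0.695]
contact_force: [-1.6, -0.4, -2.0]
opening: 0.39
time: 11.37
eef_pos: [0.5273, 0.1819, 0.26]
tcp_rot: [-0.604, -0.377, 0.102, 0.694]
contact_force: [0.4, 0.3, -2.2]
opening: 0.385
11.3667 (array([-0.3,  0.2, -0.1]), array([0.   , 0.002, 0.002])) 0.0013314501505056716
yaw err vs camera -0.11178127510380448
pred [[193.0, 512.0], [333.0, 470.0], [141.0, 183.0]] seen comp [   95   150   221   350 44828]
```

View pics/end.png

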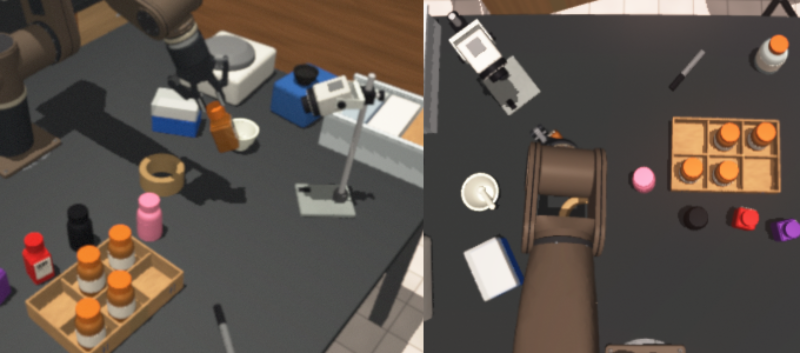

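All four round bottles still stand in their cells. The bottle is held clear of the camera, and its outline is within about 2 px of the prediction. Handing in.

```bash
python3 -c "
from plant import *; print(sign_off()); s=get_state(); print(s['time'],s['opening'])"
```

```text
the job is handed in; nothing more can be done
None
the job is handed in; nothing more can be done
```

I took the square bottle from the near-right cell by its cap and lifted it clear. I handed the job in at about 11.4 s of robot time, with the bottle held at the camera focus at a 70 N grip; `sign_off()` gave no verdict.

**What the last checks showed**
- **Pose:** the tool was within about 0.5 mm and 0.003 rad of the target I computed (camera yaw 0.67, tilt 0.41). Joint speeds were near zero.
- **Position:** the bottle's outline was about 2 px (3–4 mm) from where I predicted it in the scene view.
- **Round bottles and camera:** in the last view all four round bottles stood in their cells. Nothing was near the camera.

**What disagreed or was not checked**
- **Yaw:** the bottle's turn in the grip read about -0.035 rad in three edge fits, and I corrected for that. The last fit, on a short edge of about 12 px, showed a remaining error of -0.11 rad. I took that as noise because it is inside the 0.2 rad limit. Two earlier readings by eye had also disagreed, at about -0.15 and 0.
- **Label:** it is edge-on to the scene camera in the final pose, so I did not see it directly there.
- **Grip opening:** it read 33 mm (taken as linear) on a 38 mm cap, and I did not explain the difference. The reading stayed steady from the grasp to the end.

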